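Tip out the flat batteries

ROBOT

A 6-joint arm with a two-finger parallel gripper is mounted at the origin on the work surface. World frame = base frame: x ahead of the robot, y to its left, z up, the work surface at z = 0. Lengths are in m, angles in rad, forces in N, time in s.
With the tool pointing down it reaches from about 0.35 to 0.85 m from the base axis. Payload 8.1 kg.
Tool frame: the origin (TCP) lies at the centre of the arm's flange, where the gripper is bolted on; the fingertips stand 186 mm ahead of it and the grasp point (between the pads) lies 167 mm ahead of it (robot.grasp_offset is the distance from the TCP to the grasp point, in m); z points along the fingers, y is the line along which they close (so a half turn about z gives the same grasp; the last joint's range is limited). The gripper opens to 93 mm and grips with 3 to 60 N. Pads are 15 mm wide; open, the fingers measure 128 mm over their backs; the gripper's body (75 mm by 188 mm) begins 65 mm behind the grasp point.
Start: joints at [-1.319, 0.13, 1.488, -0, 1.523, -0.085], TCP at [0.198, -0.566, 0.405] pointing down, gripper open.
Joint ranges: [-2.96, 2.96], [-0.89, 2.26], [0.02, 2.5], [-1.34, 4.48], [0, 2.73], [-2.66, 2.66]. Speed limits (rad/s): [2.39, 2.39, 2.79, 3.14, 3.14, 3.14].

INTERFACE

Orientations are given as a rotation vector (axis times angle).
In Python, from plant import robot gives the robot as it stands.
- The arm moves only by the tool drive_tool, never from a script. Its argument "moves" is one flat list of numbers, 7 for each row, row after row: the finger opening in mm, from 0 to 93, then the shift along the tool's x, y, z in mm, then the turn, a rotation vector about the tool's x, y, z in degrees. A call has 1 to 8 rows; each row shifts and turns the commanded pose from where the row before left it, along the tool's axes as they then stand; what a row does not reach is not made up. A row lasts 1/10 s, in which the tool goes at most 50 mm and 8.59 degrees, less where a joint would pass 70% of its speed; a pose out of reach is approached as far as the arm can. A call is refused whole if a number of a shift passes 50 or a number of a turn 8.59, either way. A call with a gripper value outside its range is refused whole. The fingers move at their own pace and stop on an object; "grip_force" is the grip in N (left out, the last holds). Time passes only in rows, so rows that do not move let the fingers close. It gives the time, the measured TCP pose, the force, the opening and the grip force at its end, in the units of the state.
- robot.read_state(): the state, without advancing time (a new reading comes with each control period).
- robot.read_camera(name): name is "side" or "top" or "wrist"; returns a dict with "color" (480x640x3 uint8, red, green, blue), "depth" (480x640 float32, m along the optical axis (not along the pixel's ray), 0 where there is no reading), "mtx" (3x3 intrinsics, pixels), "R" (3x3) and "t" (3): a world point X has camera coordinates R X + t. Camera axes: x right, y down, z forward; pixel columns grow to the right and rows downward; lengths in m; the calibration is good to about 2 mm. A picture is of the moment at which its call begins.
- robot.close_job(): hands the job in; it is judged then, once.
The state is a dict: "t": time; "q": joint angles; "dq": joint speeds; "joint_torque": joint torques, N m; "tool_pos": TCP position; "orientation": TCP orientation; "force": force on the tool from outside, world axes, zero at the start; "wrist_torque": the same for the moment, N m; "opening": finger opening in m; "gripper_force": force on a finger pad.
Only numpy, scipy, OpenCV 4.12 (cv2) and the standard library are available. Lean on these libraries where they do the work, as an engineer would, in place of code of your own. Each camera call takes 0.05 s, during which the arm holds its last target. There are 200 camera calls.

TASK

Two tipping cradles stand on the studio desk. Take the one with the round pot by its bar handle, tip it over until both flat batteries have dropped out into the tray underneath, then swing the pot back fully upright and let go. Do not pick the batteries out with the fingers, and leave the square bin's cradle as it is.

Things in the scene. Friction and masses are not known exactly. Their poses are not given: they have to be found in the camera images.
- pot_stand: Fixed grey stand of the round pot. Origin on the desk straight below the pivot; x level, the way the pot tips (within 13 degrees of straight ahead of the robot), y along the pivot, z up. Its tray: 290 x 172 mm, from x = -0.070 to 0.220, walls 6 mm thick, 50 mm high, floor 6 mm. Two uprights at y = +-0.083, 40 mm wide, 185 mm high, hold the pivot 0.170 above the desk.
- pot (a joint): Tipping angle q of the round pot, rad: 0 upright at its stop (the start), growing as it tips to the stand's +x, stop at 2.2. Aluminium, open, 124 mm across the rim, 72 mm high, sides flared 20 degrees, pivot at half height. Batteries slide out by about 2.0. The pivot is stiff: the pot stays where it is left, about 3 N at the handle move it.
- cell_a_center (a point): a flat dry battery, a dark steel cylinder 26 mm in diameter and 48 mm long with a copper-coloured band at one end, 66 g, the point is its centre; it starts standing on the floor of the round pot beside its twin, about 0.163 m above the desk
- cell_b_center (a point): a flat dry battery, a dark steel cylinder 26 mm in diameter and 48 mm long with a copper-coloured band at one end, 66 g, the point is its centre; it starts standing on the floor of the round pot beside its twin, about 0.163 m above the desk
- bin_handle (a point): Middle of the bar handle of the neighbouring cradle, to be left alone: same stand, tray and handle, but a square aluminium bin (90 x 100 mm) with two block batteries in it. It is 240 mm or more from the other handle; which of the two is on the left varies.
- pot_handle (a point): Middle of the pot's handle: a round black bar 16 mm thick, parallel to the pivot, 125 mm from it, 126 mm free between its two 10 mm arms. In the stand's frame it is at x = 0.125 cos(2.653 - q), y = 0, z = 0.170 + 0.125 sin(2.653 - q): at first x = -0.110, z = 0.229 on the robot's side, then up and over to x = 0.112, z = 0.225.
Mind the look-alikes: they are no part of the job. Leave any yellow look-alike of the part that bears cell_b_center alone.

How it is judged:
By the outcome, as a careful person would: the job done as asked, in the order asked, and still so for the second after the job is handed in, with the robot touching nothing.
It also fails if it takes over 51 s, if anything falls off the work surface, if the arm or the gripper's body presses on something with over 40 N, if the wrist force passes 120 N, or if a joint passes its speed limit or range.

## Working session

There is one attempt and no reset: what is moved stays moved. The work goes in short steps, Python scripts to look and compute and a tool call to move; the robot and the scene stay as the last step left them, time stands still between calls to the robot, and variables do not carry over. Pictures are saved under pics/ and viewed, at most 10 in all, crops included, and the job is handed in when it is done.

Besides the shell and the picture viewer there is one more tool, called after "Request:" as a command line: name --argument value ..., lists and objects as JSON in quotes. drive_tool: Moves the arm, as the interface text tells. Its arguments: {"type":"object","properties":{"moves":{"type":"array","items":{"type":"number"}},"grip_force":{"type":"number"}},"required":["moves"]}

```bash
ls; mkdir -p pics; cat > h.py <<'E'
import numpy as np,cv2,pickle
from plant import robot
def shot(n,save=None):
    c=robot.read_camera(n); pickle.dump(c,open(f'pics/{save or n}.pkl','wb')); cv2.imwrite(f'pics/{save or n}.png',c['color'][:,:,::-1]); return c
def cloud(c):
    v,u=np.mgrid[:480,:640]; d=c['depth']; K=c['mtx']
    P=np.stack([(u-K[0,2])/K[0,0]*d,(v-K[1,2])/K[1,1]*d,d],-1)
    W=(P-c['t'])@c['R']; W[d==0]=np.nan; return W
E
python3 - <<'E'
from h import *
for n in('top','side'):
    c=shot(n); print(n,c['mtx'][0,0],-c['R'].T@c['t'],c['R'][2])
s=robot.read_state();print(s['t'],s['tool_pos'],s['orientation'],s['opening'])
E
```

```text
pics
top 502.9744697733394 [ 0.43654782 -0.04857256  1.20867708] [ 0.07561407  0.00538988 -0.99712259]
side 613.4149077908583 [ 0.25814927 -0.93526287  0.92085723] [ 0.22179343  0.73273591 -0.64335508]
0.1 [ 0.19824512 -0.56608932  0.40381326] [-3.09555922e+00 -5.26303124e-01  2.06143715e-04] 0.09311592727820339
```

View pics/top.png

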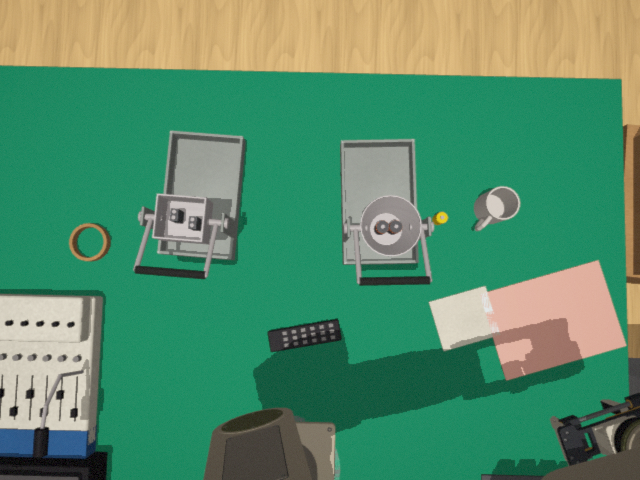

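View pics/side.png

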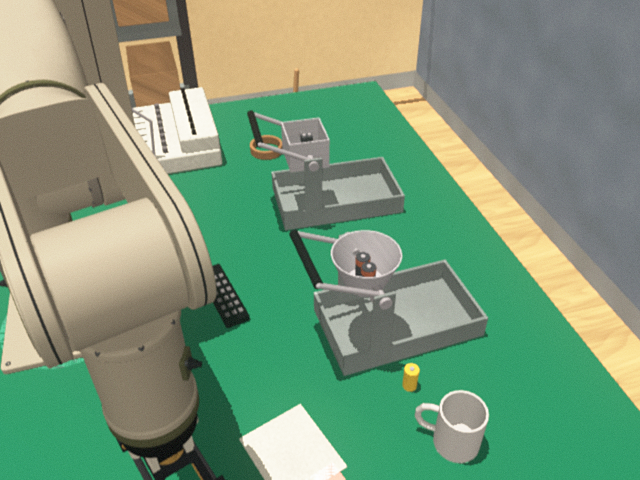

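The round pot is at top px (390,226), with its handle at (394,281). Things it could be taken for: the square bin (183,218) with its handle (171,271), and the mug (497,203). The yellow cell is at (441,217). I choose the round pot, and measure its handle and check it in a crop.

```bash
python3 - <<'E'
from h import *
c=pickle.load(open('pics/top.pkl','rb'));W=cloud(c)
g=c['color'].max(2)
for nm,(u0,u1,v0,v1) in {'pot':(350,440,265,295),'bin':(125,215,255,290)}.items():
    m=np.zeros((480,640),bool);m[v0:v1,u0:u1]=1
    m&=(g<60)&(W[...,2]>.18)&(W[...,2]<.28)
    P=W[m]; a=P[:,:2]; lo=P[P[:,1].argmin()];hi=P[P[:,1].argmax()]
    (vx,vy,x0,y0)=cv2.fitLine(a.astype(np.float32),cv2.DIST_HUBER,0,.01,.01).ravel()
    t=(a-[x0,y0])@[vx,vy]
    print(nm,m.sum(),np.median(P,0),lo,hi,'axis deg',np.degrees(np.arctan2(vy,vx)),'mid',np.array([x0,y0])+np.array([vx,vy])*(t.min()+t.max())/2,np.ptp(t))
# tray rim z~.05
z=W[...,2];m=np.zeros((480,640),bool);m[130:275,335:425]=1;m&=(abs(z-.05)<.006)
r=cv2.minAreaRect(W[m][:,:2].astype(np.float32));print('tray',r,m.sum())
for nm,(u,v) in {'pot':(390,226)}.items(): 
    m=np.zeros((480,640),bool);m[185:260,350:430]=1;m&=(abs(z-.206)<.006);P=W[m];print('rim',cv2.minEnclosingCircle(P[:,:2].astype(np.float32)),m.sum())
cv2.imwrite('pics/crop.png',cv2.resize(c['color'][120:300,320:470,::-1],None,fx=3,fy=3,interpolation=cv2.INTER_CUBIC))
E
```

```text
pot 477 [ 0.44074764 -0.20617898  0.23608054] [ 0.43941855 -0.2741332   0.23188393] [ 0.43237664 -0.14039709  0.23619138] axis deg -87.36665 mid [ 0.44078769 -0.20704024] 0.13391842484252947
bin 478 [0.44708252 0.22875843 0.2359952 ] [0.44433281 0.16269254 0.23737915] [0.45482937 0.29479746 0.23151839] axis deg 86.71991 mid [0.44697679 0.22883254] 0.13261229893008594
tray ((0.6265349984169006, -0.19899748265743256), (0.2913704514503479, 0.17278674244880676), 2.3737595081329346) 955
rim ((0.5278208255767822, -0.20335625112056732), 0.08504050225019455) 599
```

View pics/crop.png

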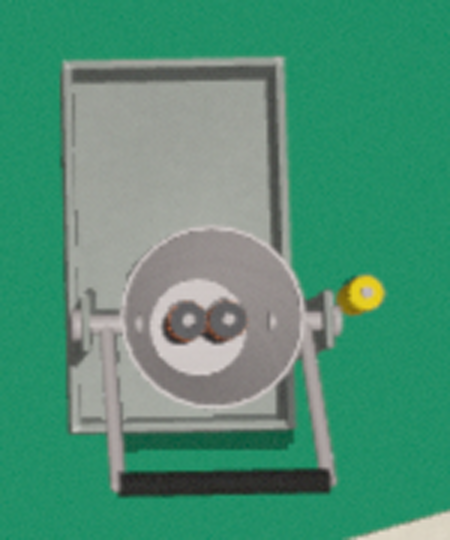

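The crop confirms it: a round pot with two dark cells at crop (185,321) and (226,319), and a black bar at (224,481). The estimates agree: yaw about 2.5°, stand origin about (0.5516,-0.2022), handle predicted at (0.4417,-0.2070) and measured at (0.4408,-0.2070). I'll grasp from above with the fingers closing along stand x, so the bar can turn in the pads.

```bash
cat >> h.py <<'E'
from scipy.spatial.transform import Rotation as Ro
O=np.array([.5514,-.2022,0]);YAW=np.radians(2.5)
def S(x,y,z): return O+Ro.from_rotvec([0,0,YAW]).apply([x,y,z])
def bar(q): return S(.125*np.cos(2.653-q),0,.17+.125*np.sin(2.653-q))
# goal orientation: tool z down, tool y along stand +x
c_,s_=np.cos(YAW),np.sin(YAW)
RG=Ro.from_matrix(np.array([[-s_,c_,0],[c_,s_,0],[0,0,-1]]).T)
def tilt(a): # lean the tool about stand y: fingers' z axis moves toward stand +x for a>0
    return Ro.from_rotvec(np.array([-s_,c_,0])*-a)*RG
def rows(wps,op,nd=0):
    """wps: list of (grasp point,R,n rows); prints rows from present pose"""
    s=robot.read_state();p=np.array(s['tool_pos']);R=Ro.from_rotvec(s['orientation'])
    for g,R2,n in wps:
        for i in range(n):
            f=1/(n-i); tp=g-R2.apply([0,0,.167])
            d=np.round(R.inv().apply((tp-p)*f)*1000,nd); w=np.round((R.inv()*R2).as_rotvec(degrees=True)*f,1)
            print(op,*[f'{v:g}' for v in [*d,*w]],sep=',',end=',\n')
            p=p+R.apply(d/1000); R=R*Ro.from_rotvec(w,degrees=True)
E
python3 - <<'E'
from h import *
rows([(bar(0)+[0,0,.08],RG,14)],60)
E
```

```text
60,25,-18,-5,-0,-0,-5.2,
60,26,-16,-5,-0,-0,-5.2,
60,28,-14,-5,-0,-0,-5.2,
60,29,-11,-5,-0,-0,-5.2,
60,30,-8,-5,-0,-0,-5.2,
60,30,-6,-5,-0,-0,-5.2,
60,31,-3,-5,-0,-0,-5.3,
60,31,-0,-5,-0,-0,-5.2,
60,31,3,-5,-0,-0,-5.3,
60,31,5,-5,-0,-0,-5.2,
60,30,8,-5,-0,-0,-5.3,
60,29,11,-5,-0,-0,-5.2,
60,28,14,-6,-0,-0,-5.3,
60,26,16,-5,-0,-0.1,-5.2,
```

Request:
drive_tool --moves '[60,25,-18,-5,0,0,-5.2,60,26,-16,-5,0,0,-5.2,60,28,-14,-5,0,0,-5.2,60,29,-11,-5,0,0,-5.2,60,30,-8,-5,0,0,-5.2,60,30,-6,-5,0,0,-5.2,60,31,-3,-5,0,0,-5.3,60,31,0,-5,0,0,-5.2]' --grip_force 20

```text
t: 0.9
tool_pos: [0.3378, -0.3604, 0.4445]
orientation: [-2.703, -1.599, 0.0]
force: [0.0, -0.9, -0.4]
opening: 0.0604
gripper_force: 0.0
```

Request:
drive_tool --moves '[60,31,3,-5,0,0,-5.3,60,31,5,-5,0,0,-5.2,60,30,8,-5,0,0,-5.3,60,29,11,-5,0,0,-5.2,60,28,14,-6,0,0,-5.3,60,26,16,-5,0,0,-5.2,60,0,0,0,0,0,0]'

```text
t: 1.6
tool_pos: [0.4428, -0.2045, 0.4762]
orientation: [2.165, 2.276, 0.002]
force: [0.3, 0.3, 1.2]
opening: 0.0601
gripper_force: 0.0
```

```bash
python3 - <<'E'
from h import *
shot('wrist')
s=robot.read_state();print(s['tool_pos'],s['opening'],s['q'],bar(0))
print(Ro.from_rotvec(s['orientation']).as_matrix())
c=pickle.load(open('pics/wrist.pkl','rb'));W=cloud(c);z=W[...,2]
m=(c['color'].max(2)<60)&(abs(z-.232)<.012)&(abs(W[...,0]-.44)<.04)
P=W[m];print(m.sum(),np.median(P,0),P.min(0),P.max(0))
rows([(bar(0)+[0,0,0],RG,8)],60)
E
```

```text
[ 0.44205252 -0.20575668  0.47573006] 0.06012148930890371 [-5.40846629e-01 -1.95676322e-01  1.67909046e+00  3.33874679e-05
  1.65820109e+00 -5.87049318e-01] [ 0.44113076 -0.20701446  0.22867296]
[[-4.61891635e-02  9.98932711e-01 -2.22976215e-06]
 [ 9.98932710e-01  4.61891635e-02  4.01366097e-05]
 [ 4.01967631e-05 -3.73505926e-07 -9.99999999e-01]]
849 [ 0.44262097 -0.18650246  0.23494199] [ 0.43216343 -0.21614398  0.22834064] [ 0.44946779 -0.13741361  0.23783484]
60,-0,-0,10,-0,-0,0,
60,-0,-0,10,-0,-0,0,
60,-0,-0,10,-0,-0,0,
60,-0,-0,10,-0,-0,0,
60,-0,-0,10,-0,-0,0,
60,-0,-0,10,-0,-0,0,
60,-1,-0,10,-0,-0,0.1,
60,-0,-1,10,-0,-0,0,
```

View pics/wrist.png

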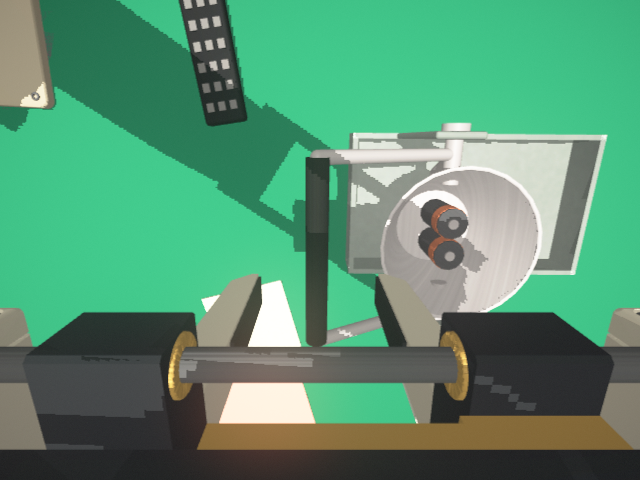

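The wrist view shows the bar (px 317,250) centred between the fingers, with the cells at (450,222) and (445,253). I narrow the opening to 40 mm so the fingers clear the rim, then descend.

Request:
drive_tool --moves '[40,0,0,0,0,0,0,40,0,0,15,0,0,0,40,0,0,15,0,0,0,40,0,0,15,0,0,0,40,0,0,15,0,0,0,40,0,0,12,0,0,0,40,0,0,8,0,0,0,40,0,0,0,0,0,0]' --grip_force 20

```text
t: 2.45
tool_pos: [0.4411, -0.2068, 0.3941]
orientation: [-2.171, -2.268, 0.001]
force: [-0.5, 0.2, 0.3]
opening: 0.0401
gripper_force: 0.0
```

Request:
drive_tool --moves '[0,0,0,0,0,0,0,0,0,0,0,0,0,0,0,0,0,0,0,0,0,0,0,0,0,0,0,0,0,0,0,0,0,0,0]'

```text
t: 2.95
tool_pos: [0.4418, -0.207, 0.3965]
orientation: [2.171, 2.268, 0.001]
force: [2.9, -0.2, 1.7]
opening: 0.0152
gripper_force: 20.0
```

```bash
python3 - <<'E'
from h import *
s=robot.read_state();print(s['tool_pos'],s['opening'],s['force'],s['gripper_force'],bar(0))
off=np.array(s['tool_pos'])+[0,0,-.167]-bar(0);print(off)
rows([(bar(q)+off,RG,1) for q in np.linspace(0,2.16,33)[1:]],0)
E
```

```text
[ 0.44181531 -0.20699791  0.39648615] 0.015207180957531565 [ 2.86934028 -0.20530839  1.74855376] 20.00039041042328 [ 0.44113076 -0.20701446  0.22867296]
[6.84549547e-04 1.65468577e-05 8.13191714e-04]
0,-0,4,-7,0.1,0,0,
0,-0,5,-7,0,0,0,
0,-0,5,-7,0,0,0,
0,-0,6,-6,0,0,0,
0,-0,6,-6,0,0,0,
0,-0,6,-6,0,0,0,
0,-0,7,-5,0,0,0,
0,-0,7,-4,0,0,0,
0,-0,7,-4,0,0,0,
0,-0,8,-4,0,0,0,
0,-0,8,-3,0,0,0,
0,-0,8,-3,0,0,0,
0,-0,8,-2,0,0,0,
0,-0,8,-1,0,0,0,
0,-0,9,-1,0,0,0,
0,-0,8,-0,0,0,0,
0,-0,9,-0,0,0,0,
0,-0,8,1,0,0,0,
0,-0,8,1,0,0,0,
0,-0,8,2,0,0,0,
0,-0,9,3,0,0,0,
0,-0,7,3,0,0,0,
0,-0,8,3,0,0,0,
0,-0,7,4,0,0,0,
0,-0,8,5,0,0,0,
0,-0,6,5,0,0,0,
0,-0,7,5,0,0,0,
0,-0,6,6,0,0,0,
0,-0,5,7,0,0,0,
0,-0,6,6,0,0,0,
0,-0,4,7,0,0,0,
0,-0,5,8,0,0,0,
```

Gripped on the bar (opening 15.2 mm, grip 20 N). Now I tip along the arc.

Request:
drive_tool --moves '[0,0,4,-7,0,0,0,0,0,5,-7,0,0,0,0,0,5,-7,0,0,0,0,0,6,-6,0,0,0,0,0,6,-6,0,0,0,0,0,6,-6,0,0,0,0,0,7,-5,0,0,0,0,0,7,-4,0,0,0]'

```text
t: 3.75
tool_pos: [0.4867, -0.2052, 0.4465]
orientation: [-2.173, -2.268, 0.004]
force: [-13.7, 0.2, 12.2]
opening: 0.0152
gripper_force: 20.0
```

```bash
python3 - <<'E'
from h import *
s=robot.read_state();g=np.array(s['tool_pos'])+[0,0,-.167];r=Ro.from_rotvec([0,0,-YAW]).apply(g-O)-[0,0,.17]
print('radius',np.hypot(r[0],r[2]),'q',2.653-np.arctan2(r[2],r[0]),'y',r[1],s['force'],s['opening'])
E
```

```text
radius 0.1272095534946439 q 0.5479656806196771 y -0.00016209294596938282 [-13.735205     0.22568281  12.20884812] 0.015248376718706578
```

Request:
drive_tool --moves '[0,0,6,-5,0,0,0,0,0,7,-5,0,0,0,0,0,8,-3,0,0,0,0,0,8,-3,0,0,0,0,0,8,-2,0,0,0,0,0,8,-1,0,0,0,0,0,9,-1,0,0,0,0,0,8,0,0,0,0]'

```text
t: 4.55
tool_pos: [0.5496, -0.2025, 0.4656]
orientation: [2.172, 2.268, -0.001]
force: [-5.1, -1.9, 2.9]
opening: 0.0152
gripper_force: 20.0
```

Request:
drive_tool --moves '[0,0,9,0,0,0,0,0,0,8,1,0,0,0,0,0,8,1,0,0,0,0,0,8,2,0,0,0]'

```text
t: 4.95
tool_pos: [0.5826, -0.2011, 0.4611]
orientation: [2.173, 2.268, -0.001]
force: [-4.7, -2.7, 2.2]
opening: 0.0151
gripper_force: 20.0
```

```bash
cat >> h.py <<'E'
def chk(next_qs=None):
    s=robot.read_state();g=np.array(s['tool_pos'])+Ro.from_rotvec(s['orientation']).apply([0,0,.167]);r=Ro.from_rotvec([0,0,-YAW]).apply(g-O)-[0,0,.17]
    q=2.653-np.arctan2(r[2],r[0])
    print('radius',np.hypot(r[0],r[2]),'q',q,'y',r[1],s['force'],s['opening'],s['t'])
    if next_qs is not None: rows([(bar(x),RG,1) for x in next_qs],0)
E
python3 - <<'E'
from h import *
chk(np.linspace(1.33,2.16,14)[1:])
E
```

```text
radius 0.12793046769901634 q 1.3281514272319694 y -0.00040521177206853226 [-4.73612964 -2.6915941   2.17082839] 0.015134404886336212 4.95
0,0,7,5,-0,0.1,-0,
0,0,8,3,-0,-0,-0,
0,0,7,3,-0,-0,-0,
0,0,7,4,-0,-0,-0,
0,0,7,4,-0,-0,-0,
0,0,7,4,-0,-0,-0,
0,0,6,5,-0,-0,-0,
0,0,6,5,-0,-0,-0,
0,0,5,6,-0,-0,-0,
0,0,6,6,-0,-0,-0,
0,0,5,6,-0,-0,-0,
0,0,4,7,-0,-0,-0,
0,0,4,7,-0,-0,-0,
```

Request:
drive_tool --moves '[0,0,8,2,0,0,0,0,0,8,3,0,0,0,0,0,7,3,0,0,0,0,0,7,4,0,0,0,0,0,7,4,0,0,0,0,0,7,4,0,0,0]'

```text
t: 5.55
tool_pos: [0.6266, -0.1991, 0.4392]
orientation: [-2.173, -2.269, 0.001]
force: [-4.0, -5.1, 3.8]
opening: 0.0151
gripper_force: 20.0
```

```bash
python3 - <<'E'
from h import *
chk(np.linspace(1.71,2.18,9)[1:])
E
```

```text
radius 0.12691106405161184 q 1.7162020391866122 y -0.0002707759210844888 [-3.98072574 -5.09524596  3.79017778] 0.015136517992778991 5.55
0,0,4,6,-0,0,-0,
0,0,5,4,-0,0,-0,
0,0,6,6,-0,0,-0,
0,0,5,5,-0,0,-0,
0,0,4,6,-0,0,-0,
0,0,5,6,-0,0,-0,
0,0,3,6,-0,0,-0,
0,0,4,6,-0,0,-0,
```

Request:
drive_tool --moves '[0,0,5,5,0,0,0,0,0,5,4,0,0,0,0,0,6,6,0,0,0,0,0,5,5,0,0,0,0,0,4,6,0,0,0,0,0,5,6,0,0,0,0,0,3,6,0,0,0,0,0,2,4,0,0,0]'

```text
t: 6.35
tool_pos: [0.6616, -0.1974, 0.3973]
orientation: [2.172, 2.269, 0.001]
force: [-1.6, -4.6, 4.1]
opening: 0.015
gripper_force: 20.0
```

Request:
drive_tool --moves '[0,0,0,0,0,0,0,0,0,0,0,0,0,0,0,0,0,0,0,0,0,0,0,0,0,0,0,0,0,0,0,0,0,0,0]'

```text
t: 6.85
tool_pos: [0.6616, -0.1974, 0.3971]
orientation: [2.172, 2.269, 0.001]
force: [3.3, -5.5, -0.9]
opening: 0.0154
gripper_force: 20.0
```

```bash
python3 - <<'E'
from h import *
chk()
a=shot('side','side2')['color'];b=shot('top','top2')['color']
k=lambda i:cv2.resize(i,(400,480))
im=np.hstack([k(a[200:420,260:520]),k(b[110:320,310:470])])[:,:,::-1]
cv2.imwrite('pics/m2.png',im)
E
```

```text
radius 0.12576246753656614 q 2.154876490354961 y 2.6381290377039295e-05 [ 3.32622916 -5.524678   -0.89417873] 0.015408187348312346 6.85
```

View pics/m2.png

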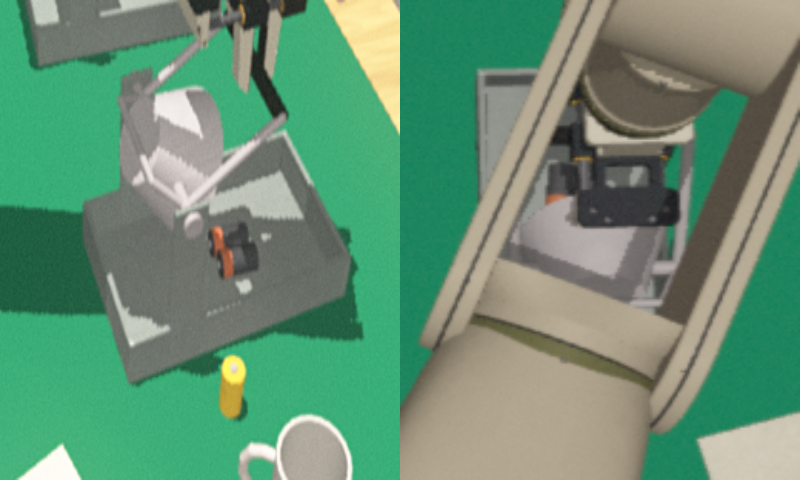

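Both cells lie in the tray (left crop, about (230,238) and (238,258)). Next I swing the pot back.

```bash
python3 - <<'E'
from h import *
s=robot.read_state();off=np.array(s['tool_pos'])+[0,0,-.167]-bar(2.155);print(off)
rows([(bar(q)+[0,0,.002],RG,1) for q in np.linspace(2.155,0.1,31)[1:]],0)
E
```

```text
[4.94087018e-04 6.59908649e-05 3.87559948e-04]
0,-0,-5,-9,0.1,0,0,
0,-0,-5,-7,-0,0,0,
0,-0,-5,-7,-0,0,0,
0,-0,-6,-6,-0,0,0,
0,-0,-6,-6,-0,0,0,
0,-0,-7,-6,-0,0,0,
0,-0,-6,-5,-0,0,0,
0,-0,-8,-4,-0,0,0,
0,-0,-7,-4,-0,0,0,
0,-0,-8,-4,-0,0,0,
0,-0,-8,-3,-0,0,0,
0,-0,-8,-2,-0,0,0,
0,-0,-9,-2,-0,0,0,
0,-0,-8,-1,-0,0,0,
0,-0,-9,-1,-0,0,0,
0,-0,-8,0,-0,0,0,
0,-0,-9,1,-0,0,0,
0,-0,-8,1,-0,0,0,
0,-0,-9,1,-0,0,0,
0,-0,-8,3,-0,0,0,
0,-0,-8,2,-0,0,0,
0,-0,-8,4,-0,0,0,
0,-0,-8,4,-0,0,0,
0,-0,-7,4,-0,0,0,
0,-0,-7,5,-0,0,0,
0,-0,-7,5,-0,0,0,
0,-0,-6,6,-0,0,0,
0,-0,-6,6,-0,0,0,
0,-0,-5,7,-0,0,0,
0,-0,-5,7,-0,0,0,
```

Request:
drive_tool --moves '[0,0,-5,-8,0,0,0,0,0,-5,-7,0,0,0,0,0,-5,-7,0,0,0,0,0,-6,-6,0,0,0,0,0,-6,-6,0,0,0,0,0,-7,-6,0,0,0,0,0,-6,-5,0,0,0,0,0,-8,-4,0,0,0]'

```text
t: 7.75
tool_pos: [0.6144, -0.1992, 0.4484]
orientation: [2.168, 2.266, 0.006]
force: [9.0, -3.8, 6.5]
opening: 0.0157
gripper_force: 20.0
```

Request:
drive_tool --moves '[0,0,-7,-4,0,0,0,0,0,-8,-4,0,0,0,0,0,-8,-3,0,0,0,0,0,-8,-2,0,0,0,0,0,-9,-2,0,0,0,0,0,-8,-1,0,0,0,0,0,-9,-1,0,0,0,0,0,-8,0,0,0,0]'

```text
t: 8.55
tool_pos: [0.5488, -0.2015, 0.4648]
orientation: [2.169, 2.269, 0.005]
force: [5.5, -0.0, 3.2]
opening: 0.0154
gripper_force: 20.0
```

```bash
python3 - <<'E'
from h import *
chk()
s=robot.read_state();g=np.array(s['tool_pos'])+[0,0,-.167]
rows([(bar(q)+[0,0,.002],RG,1) for q in np.linspace(1.06,-0.01,17)[1:]],0)
E
```

```text
radius 0.1278354127768534 q 1.067856888818283 y 0.0008474275528856627 [ 5.47628421 -0.02262852  3.21677561] 0.015373312690075403 8.55
0,-1,-9,1,0.2,-0,0.1,
0,0,-8,1,0,-0,-0,
0,0,-8,2,0,-0,-0,
0,0,-8,2,0,-0,-0,
0,0,-8,3,0,-0,-0,
0,0,-8,3,0,-0,-0,
0,0,-7,3,0,-0,-0,
0,0,-8,5,0,-0,-0,
0,0,-7,4,0,-0,-0,
0,0,-6,5,0,-0,-0,
0,0,-6,6,0,-0,-0,
0,0,-6,6,0,-0,-0,
0,0,-6,6,0,-0,-0,
0,0,-5,7,0,-0,-0,
0,0,-4,7,0,-0,-0,
0,0,-4,7,0,-0,-0,
```

Request:
drive_tool --moves '[0,0,-9,1,0,0,0,0,0,-8,1,0,0,0,0,0,-8,2,0,0,0,0,0,-8,2,0,0,0,0,0,-8,3,0,0,0,0,0,-8,3,0,0,0,0,0,-7,3,0,0,0,0,0,-8,5,0,0,0]'

```text
t: 9.35
tool_pos: [0.4838, -0.2048, 0.4432]
orientation: [-2.172, -2.269, -0.001]
force: [3.7, 3.4, 2.3]
opening: 0.0153
gripper_force: 20.0
```

Request:
drive_tool --moves '[0,0,-7,4,0,0,0,0,0,-6,5,0,0,0,0,0,-6,6,0,0,0,0,0,-6,6,0,0,0,0,0,-6,6,0,0,0,0,0,-5,7,0,0,0]'

```text
t: 9.95
tool_pos: [0.448, -0.2065, 0.409]
orientation: [-2.172, -2.269, -0.001]
force: [4.3, 3.1, 1.1]
opening: 0.0153
gripper_force: 20.0
```

```bash
python3 - <<'E'
from h import *
chk(np.linspace(.14,-.03,4))
E
```

```text
radius 0.12603950243402268 q 0.11950009609333678 y 0.0003229505586363817 [4.33730048 3.08247649 1.06197436] 0.015275050453192955 9.95
0,-0,2,-1,0,-0,0,
0,-0,-4,5,0,-0,0,
0,-0,-3,6,0,-0,0,
0,-0,-4,7,0,-0,0,
```

Request:
drive_tool --moves '[0,0,-3,5,0,0,0,0,0,-2,4,0,0,0,0,0,-2,4,0,0,0,0,0,0,2,0,0,0,0,0,0,0,0,0,0]'

```text
t: 10.45
tool_pos: [0.4416, -0.207, 0.3978]
orientation: [2.17, 2.267, 0.001]
force: [-2.6, 6.4, 20.7]
opening: 0.0152
gripper_force: 20.0
```

```bash
python3 - <<'E'
from h import *
chk();print(robot.read_state()['tool_pos'])
E
```

```text
radius 0.12511712821610693 q 0.01857376154913659 y -0.0003743291322148703 [-2.56715022  6.39002691 20.69634111] 0.015192988646458856 10.45
[ 0.44163241 -0.20704227  0.39776859]
```

At the stop (20 N upward against 3 N of pivot friction). I release and retreat.

Request:
drive_tool --moves '[0,0,0,1,0,0,0,0,0,0,0,0,0,0,40,0,0,0,0,0,0,40,0,0,0,0,0,0,40,0,0,0,0,0,0]'

```text
t: 10.95
tool_pos: [0.4409, -0.2071, 0.3927]
orientation: [-2.172, -2.268, 0.002]
force: [0.3, -0.5, -0.2]
opening: 0.035
gripper_force: 0.0
```

Request:
drive_tool --moves '[40,0,0,-10,0,0,0,40,0,0,-15,0,0,0,40,0,0,-20,0,0,0,40,0,0,-20,0,0,0,40,0,0,-20,0,0,0,40,0,-40,0,0,0,0,40,0,-40,0,0,0,0,40,0,-20,0,0,0,0]'

```text
t: 11.75
tool_pos: [0.3397, -0.2112, 0.4804]
orientation: [2.172, 2.268, -0.001]
force: [1.7, 0.1, 1.0]
opening: 0.0402
gripper_force: 0.0
```

Request:
drive_tool --moves '[40,-40,0,0,0,0,0,40,-40,0,0,0,0,0,40,-40,0,0,0,0,0,40,-40,0,0,0,0,0,40,-40,0,0,0,0,0,40,-40,0,0,0,0,0,40,-30,0,0,0,0,0,40,0,0,0,0,0,0]'

```text
t: 12.55
tool_pos: [0.3526, -0.4841, 0.4785]
orientation: [-2.175, -2.266, 0.001]
force: [-0.3, 0.4, -0.9]
opening: 0.0401
gripper_force: 0.0
```

```bash
python3 - <<'E'
from h import *
c=shot('top','top3');a=shot('side','side3')['color'];W=cloud(c);c0=pickle.load(open('pics/top.pkl','rb'));
for cc in (c0,c):
    W=cloud(cc);m=np.zeros((480,640),bool);m[265:295,350:440]=1
    m&=(cc['color'].max(2)<60)&(W[...,2]>.18)&(W[...,2]<.3);P=W[m];print(m.sum(),P.mean(0) if m.any() else 0)
    v,u=np.nonzero(m);print(u.mean(),v.mean())
s=robot.read_state();print(s['t'],s['force'],s['tool_pos'])
k=lambda i:cv2.resize(i,(400,480))
cv2.imwrite('pics/m3.png',np.hstack([k(a[200:420,260:520]),k(c['color'][110:320,310:470])])[:,:,::-1])
E
```

```text
477 [ 0.4407717  -0.20669254  0.23608491]
394.48008385744237 280.45911949685535
474 [ 0.44083201 -0.2070471   0.23613542]
394.668776371308 280.4324894514768
12.65 [0.4276745  0.03242581 0.41344092] [ 0.35312533 -0.48151617  0.4792089 ]
```

View pics/m3.png

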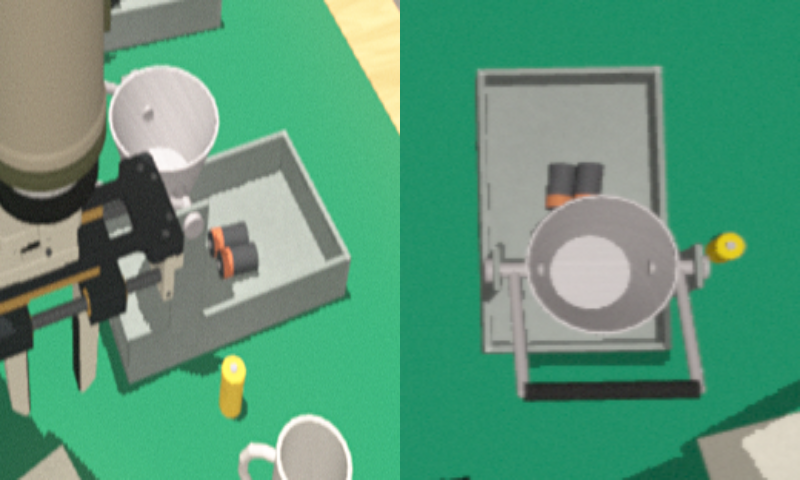

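The pot is empty and upright, with the handle back at its starting pixel (394.6,280.4). Both cells lie in the tray (right crop, about (560,186) and (590,186)), and nothing touches the gripper.

```bash
python3 -c "
from plant import robot
print(robot.close_job())"
```

```text
the job is handed in; nothing more can be done
None
```

The job is done and handed in at about 12.7 s: both batteries dropped into the tray, the round pot is back upright at its stop and released, and the square bin's cradle was not touched.

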